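# Tug-check the bearing carrier and turn it over

### The arm

A 6-joint arm with a two-finger parallel gripper is mounted at the origin on a cart in front of the work surface, level with it; the furniture and walls round the work are solid. World frame = base frame: x ahead of the robot, y to its left, z up, the work surface at z = 0. Lengths are in m, angles in degrees, forces in N, time in s.
With the tool pointing down it reaches from about 0.4 to 0.825 m from the base axis. Payload 7 kg.
Tool frame: the origin (TCP) lies between the finger pads; the fingertips stand ctrl.nose_length ahead of it and the grasp point (between the pads) lies 2 mm behind it (ctrl.nose_length is the distance from the TCP to the fingertips, in m); z points along the fingers, y is the line along which they close (so a half turn about z gives the same grasp; the last joint's range is limited). The gripper opens to 88 mm and grips with 3 to 60 N. Pads are 19 mm wide; open, the fingers measure 130 mm over their backs; the gripper's body (78 mm by 193 mm) begins 47 mm behind the grasp point.
Start: joints at [88.528, 20.546, 0.682, 0, -70.136, -16.507], TCP at [0.208, 0.642, 0.244] pointing down, gripper open.
Joint ranges: [-176.03, 176.03], [-82.01, 121.73], [-58.28, 71.71], [-173.87, 95.51], [-174.79, -0.11], [-173.66, 173.66]. Speed limits (degrees/s): [136.94, 136.94, 172.46, 180, 180, 180].

### API

Orientations are given as [roll, pitch, yaw] about the fixed x, y, z axes, in that order (R = Rz(yaw) Ry(pitch) Rx(roll)).
In Python, from plant import ctrl gives the robot as it stands.
- The arm moves only by the tool apply_moves, never from a script. Its argument "commands" is a list of rows, each a list of 3 entries, a list of its own where there are three numbers: the shift along the world's x, y, z in cm, then the turn about the world's z in rad, then the closure, from 0 (fully open) to 1 (shut). In form: [[[x, y, z], turn, jaw], ...]. A call has 1 to 20 rows; each row is the pose to reach, as a shift and turn from the pose commanded when the call began; what a row does not reach only later rows make up. A row lasts 1/12 s, in which the tool goes at most 41.7 mm and 7.16 degrees, less where a joint would pass 70% of its speed; a pose out of reach is approached as far as the arm can. A call with a gripper value outside its range is refused whole. The fingers move at their own pace and stop on an object; the grip force is fixed at half the most. Time passes only in rows, so rows that repeat a pose let the fingers close. It gives the time, the measured TCP pose, the force, the opening and the grip force at its end, in the units of the state.
- ctrl.get_obs(): the state, without advancing time (a new reading comes with each control period).
- ctrl.snapshot(name): name is "scene" or "top"; returns a dict with "img" (384x512x3 uint8, red, green, blue), "fx", "fy", "cx", "cy" (pixels), "T" (4x4, takes a point from camera to world coordinates). Camera axes: x right, y up, looking along -z (the intrinsics and any distortion apply to the point x, -y, -z); pixel columns grow to the right and rows downward; lengths in m; the calibration is good to about 2 mm. A picture is of the moment at which its call begins. There is no depth.
- ctrl.close_job(): hands the job in; it is judged then, once.
Trained networks look in a picture, given as the dict that the camera call returned (one of the last four; its "shot" number tells which), for a name from the list of things; names that differ only in an ending like _2 or _b are one class to them, and where a whole thing is asked for, a point or a joint stands for the part that bears it (a point fixed in the world has none). Each returns a list of dicts, best first, with "score" (0 to 1); they miss things now and then, are a little off and sometimes report something else, mostly with a low value. They report only what shows in the picture. A call takes as long as a camera call. They do not tell look-alikes from the thing itself.
- ctrl.search_frame(picture, target): "at" ([column, row] in pixels, amid what is visible of it).
- ctrl.spot_point(picture, target): "at" ([column, row] in pixels: a listed point, or the origin of a listed thing).
The state is a dict: "clock": time; "joint_pos": joint angles; "qvel": joint speeds; "tau": joint torques, N m; "tool_pos": TCP position; "orientation": TCP orientation; "force": force on the tool from outside, world axes, zero at the start; "moment": the same for the moment, N m; "opening": finger opening in m; "gripper_force": force on a finger pad.
Only numpy, scipy, OpenCV 4.12 (cv2) and the standard library are available. Lean on these libraries where they do the work, as an engineer would, in place of code of your own. Each camera call takes 0.05 s, during which the arm holds its last target. There are 200 camera calls.

### The job

Press the ball bearing fully home in the blue carrier, gently, stopping when it bottoms. Then, with the cradle still level, make sure the carrier's spring latch holds: tug the carrier by its upright lip, out of the cradle's open front, and keep a firm pull of about 10 N against the latch for half a second; if the carrier slides instead of stopping, push it in to its stop and tug again. Once it has held, turn the cradle right over by its crank until the carrier hangs upside down against the crank's stop, and let go, leaving the things standing nearby alone.

Things in the scene. Friction and masses are not known exactly. Their poses are not given: they have to be found in the camera images.
- stand: fixed stand: dark foot plate 150x136x12, two grey cheeks 44 wide in x at y = +-48..58, up to z = 152. Origin on the worktop under its middle; x runs from the cradle's open front (-x, robot side) to its back, y left, z up. The cradle turns about a level axis along y, 130 above the origin.
- cradle (a joint): angle of the aluminium cradle, rad: 0 = level, carrier upright (start, a stop); pi = upside down, at a hard stop. As it grows the open front goes DOWN and under, while the crank handle goes from the back up over the top and down to the front. Friction 0.35 N m (about 5 N at the handle); it stays where it is left.
- cradle_axis (a point): middle of the cradle on its turning axis; axes fixed to the cradle (as the stand's at the start). The cradle is a channel, x -41..66, 84 wide, from 23 under to 4 above the axis, open in front, with a stop wall inside its back; its rails overlap the carrier's edges and leave the middle 56 mm (y) open from above.
- crank_grip (a point): middle of the crank's black round handle, 12 in diameter, 55 long, along y, free end to the right (-y). 75 from the turning axis (straight to the back, +x, at the start), 102 to the right of the cradle's middle; the crank arm is 29 to the left of it. It can be pinched from above across x and led along its half circle; it turns within the fingers.
- carrier: blue carrier, loose, about 0.25 kg, slides along x in the cradle. Origin under the bearing's centre, on the underside, 18 below the axis. Plate x -41..60, 70 wide, 16 thick; neck in front 16 wide, z 0..8. Home (x = 0 in cradle_axis) it meets the back stop and the latch snaps in; it starts 0-7 out, latched or not. Unlatched it slides at 1-4 N; latched it has 3 mm of slack, then stops hard.
- carrier_lip (a point): middle of the top edge of the carrier's upright pull lip, 90 in front (-x) of the carrier's origin: 8 thick (x), 40 wide (y), 36 tall from the carrier's underside, 28 above the neck. Behind it (+x) 45 mm are clear down to the neck, before the cradle begins; in front it is free.
- latch: spring latch on the cradle's back bridge: steel pin with a red button 18 in diameter, 37 behind the turning axis, pressed down with 1-1.4 N. Its origin lies on the turning axis when the pin is in the carrier's notch, about 4 higher when it only rides on the carrier. When the carrier is tugged and the latch holds, the pin takes the pull.
- bearing (a joint): how far the bearing is pressed into the carrier, m: starts at 0 to 0.002; 0.006 = on its shoulder, flush. It takes about 8 N to move down and stays where it is left.
- bearing_top (a point): middle of the steel bearing's top face, 37 in diameter; starts 4-6 proud of the carrier, ends flush, 2 below the turning axis. It moves with the carrier. Open from above; the red latch button begins 28 behind the axis and stands 20 above it (24 if riding).
- threadlock: red bottle with a blue tip, 25 in diameter, 69 tall, standing loose near the stand; origin under its middle. Leave it alone.
- carton: white carton 45x50x71, standing loose near the stand; origin under its middle. Leave it alone.
- bushing: bronze flanged bushing 29x28x29, lying loose near the stand; origin under its middle. Leave it alone.
Things that resemble listed ones, but are neither listed nor needed, are in the scene too. There is more than one size of the carrier; the one meant has the size given above.

How it is judged (in metres and radians):
On the way, in this order (a step that is already met when the one before it is completed fails the run):
1. the bearing is pressed home on its shoulder (to within 1 mm), the cradle level (value of joint bearing above 0.005 m and value of joint cradle below 0.2 rad), for 0.2 s.
2. with the cradle level the robot pulls the carrier outward and the latch holds it: over 5 N between carrier and latch for 0.25 s, the carrier less than 5 mm from home (contact force between carrier and latch above 5 N and contact force between the fingers and carrier above 4 N and x of carrier in the frame of cradle_axis between -0.005 and -0.0015 m and value of joint cradle below 0.2 rad), for 0.25 s.
3. the cradle is turned over to its stop (more than 3.0 rad) (value of joint cradle above 3 rad), for 0.2 s.
At the end, for the whole second after the job is handed in: the cradle stands upside down within 0.14 rad of its stop, the carrier hangs upside down in it at rest, less than 6 mm from fully home, and the bearing is still within 1 mm of its shoulder (value of joint cradle above 3 rad and x of carrier in the frame of cradle_axis above -0.006 m and angle between carrier's own z axis and vertical above 3 rad and value of joint bearing above 0.005 m and linear speed of carrier below 0.02 m/s); the robot touches nothing.
It fails at once if the bearing or the carrier is forced (over 60 N from the fingers) (contact force between the fingers and carrier above 60 N).
It fails at once if a bystander is moved more than 20 mm (distance of any of threadlock, carton, bushing from where it was at the start of the episode above 0.02 m).
It also fails if it takes over 72 s, if anything falls off the work surface, if the arm or the gripper's body presses on something with over 40 N, if the wrist force passes 120 N, or if a joint passes its speed limit or range.

## Working session

There is one attempt and no reset: what is moved stays moved. The work goes in short steps, Python scripts to look and compute and a tool call to move; the robot and the scene stay as the last step left them, time stands still between calls to the robot, and variables do not carry over. Pictures are saved under pics/ and viewed, at most 10 in all, crops included, and the job is handed in when it is done.

Besides the shell and the picture viewer there is one more tool, called after ">>>" as name([rows], argument=value, ...), one row to a line, values as JSON. apply_moves: Moves the arm, as the interface text tells. Its arguments: {"type":"object","properties":{"commands":{"type":"array"}},"required":["commands"]}

```bash
mkdir -p pics
cat > h.py <<'E'
import numpy as np, cv2
from plant import ctrl
def ray(p,uv):
    T=np.array(p["T"]); d=np.array([(uv[0]-p["cx"])/p["fx"],-(uv[1]-p["cy"])/p["fy"],-1.])
    return T[:3,3], T[:3,:3]@d
def atz(p,uv,z):
    o,d=ray(p,uv); return o+d*(z-o[2])/d[2]
def tri(pa,ua,pb,ub):
    A=[];b=[]
    for p,u in((pa,ua),(pb,ub)):
        o,d=ray(p,u); d=d/np.linalg.norm(d); P=np.eye(3)-np.outer(d,d); A.append(P);b.append(P@o)
    A=np.array(A);b=np.array(b); x=np.linalg.solve(A.sum(0),b.sum(0))
    return x, np.linalg.norm(A[0]@x-b[0])*2
def proj(p,X):
    T=np.linalg.inv(np.array(p["T"])); c=T[:3,:3]@X+T[:3,3]
    return np.array([p["cx"]-p["fx"]*c[0]/c[2], p["cy"]+p["fy"]*c[1]/c[2]])
E
python3 - <<'E'
from h import *
print(ctrl.get_obs(), ctrl.nose_length)
s=ctrl.snapshot("scene");t=ctrl.snapshot("top")
print({k:v for k,v in s.items() if k!="img"},{k:v for k,v in t.items() if k!="img"})
cv2.imwrite("pics/s.png",s["img"][...,::-1]);cv2.imwrite("pics/t.png",t["img"][...,::-1])
for n in "stand cradle_axis crank_grip carrier carrier_lip latch bearing_top threadlock carton bushing".split():
    print(n)
    a=ctrl.spot_point(s,n);b=ctrl.spot_point(t,n)
    for nm,l in(("s",a),("t",b)): print("  ",nm,[(np.round(q["at"],1).tolist(),round(q["score"],2)) for q in l[:3]])
    if a and b:
        for x in a[:2]:
            for y in b[:2]:
                X,e=tri(s,x["at"],t,y["at"]); print("  ",X.round(4),round(e,4))
E
```

```text
{'clock': 0.0, 'joint_pos': array([ 8.85276992e+01,  2.05920309e+01,  6.33585083e-01, -1.94135821e-02,
       -7.01335331e+01, -1.65074225e+01]), 'qvel': array([-0.01573108,  0.14151432, -0.08001702,  0.03110253,  0.03030317,
       -0.01019777]), 'tau': array([-1.92182000e-03, -5.82713342e+01,  2.93054974e+01,  6.99724361e+00,
        6.81298159e-03, -1.70704088e-04]), 'tool_pos': array([0.20823889, 0.64160562, 0.24261671]), 'orientation': array([ 1.79906626e+02, -8.63964669e-03, -1.79863282e+01]), 'force': array([ 0.03737372,  1.11155514, -0.32613579]), 'moment': array([ 0.00117006,  0.0161883 , -0.01449927]), 'gripper_force': 0.0, 'opening': 0.08786478605885015} 0.017
{'fx': 411.0050112663442, 'fy': 411.0050112663442, 'cx': 255.16996904735163, 'cy': 191.36426658788807, 'T': array([[-0.56738055,  0.49126274, -0.66086325, -0.03986462],
       [-0.82344888, -0.34175882,  0.45291595,  0.42932047],
       [-0.00335511,  0.8011628 ,  0.59843706,  0.68518418],
       [ 0.        ,  0.        ,  0.        ,  1.        ]]), 'shot': 1} {'fx': 370.17612542884103, 'fy': 370.17612542884103, 'c
[... 1332 characters left out ...]
  s [([279.7, 175.7], 0.41)]
   t []
bearing_top
   s [([160.0, 266.1], 0.87), ([378.8, 200.6], 0.76), ([280.7, 177.9], 0.7)]
   t [([175.8, 184.9], 0.71), ([360.4, 225.9], 0.54), ([291.0, 181.1], 0.5)]
   [0.5742 0.2584 0.0395] 0.0083
   [0.4418 0.0325 0.2445] 0.5372
   [0.3536 0.1102 0.3951] 0.3037
   [ 0.475  -0.3068  0.0264] 0.0096
threadlock
   s [([233.1, 252.4], 0.63)]
   t [([232.4, 202.9], 0.61)]
   [0.5365 0.0911 0.0129] 0.0083
carton
   s [([205.8, 224.2], 0.89)]
   t [([235.1, 160.2], 0.88)]
   [ 0.6766  0.0895 -0.0028] 0.0009
bushing
   s [([254.3, 268.9], 0.68), ([294.0, 148.8], 0.47)]
   t [([236.9, 222.5], 0.5)]
   [0.4774 0.0738 0.0007] 0.007
   [0.4267 0.0417 0.3268] 0.0211
```

Run:
```python
import cv2
s=cv2.imread("pics/s.png");t=cv2.imread("pics/t.png")
a=cv2.resize(s[110:270,200:400],None,fx=2,fy=2,interpolation=cv2.INTER_CUBIC)
a=cv2.resize(s[120:250,225:345],(480,520),interpolation=cv2.INTER_CUBIC)
b=cv2.resize(t[125:255,235:355],(480,520),interpolation=cv2.INTER_CUBIC)
cv2.imwrite("pics/c1.png",cv2.resize(cv2.hconcat([a,b]),(800,433)))
```

```text
(no output)
```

View pics/s.png

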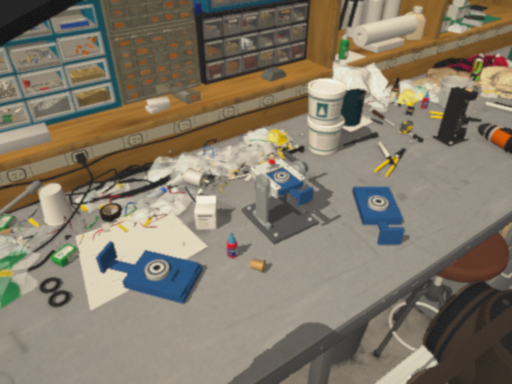

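View pics/c1.png

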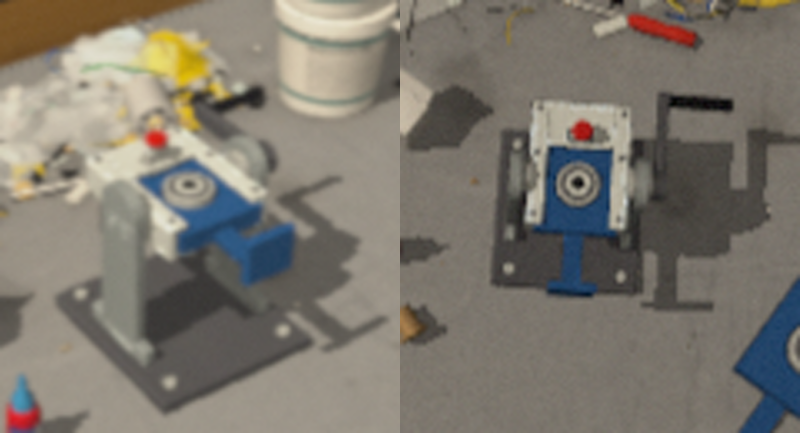

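```bash
cat > fit.py <<'E'
from h import *
from scipy.optimize import least_squares
s=ctrl.snapshot("scene");t=ctrl.snapshot("top")
S=lambda X,Y:(225+X/3.333,120+Y/3.333); Tt=lambda X,Y:(235+(X-400)/3.333,125+Y/3.333)
# stand-frame point, carrier-coupled?, image pts
K=[((0,0,.1325),1,S(188,184),Tt(578,183)),((-.09,0,.148),1,S(270,234),Tt(571,290)),
((.037,0,.152),0,S(155,138),Tt(582,130)),((.075,-.102,.13),0,S(240,101),Tt(701,103)),
((-.075,.068,.012),0,S(167,410),Tt(493,285)),((-.075,-.068,.012),0,S(315,338),Tt(641,293)),((.075,.068,.012),0,S(57,293),Tt(500,130)),]
def res(p):
    c,sn=np.cos(p[2]),np.sin(p[2]); r=[]
    for P,k,a,b in K:
        x,y,z=P; x-=k*p[3]; X=np.array([p[0]+c*x-sn*y,p[1]+sn*x+c*y,z])
        r+=list(proj(s,X)-a)+list(proj(t,X)-b)
    return np.array(r)
f=least_squares(res,[.6,-.078,0,.003],loss="soft_l1")
print(f.x,np.degrees(f.x[2]));print(res(f.x).reshape(-1,4).round(1))
E
python3 fit.py
```

```text
[ 0.58730919 -0.07510718 -0.0231781   0.0029039 ] -1.3280071281974632
[[ 0.4  0.8  0.   0.3]
 [ 0.3 -0.6  0.8 -1.1]
 [ 0.8  0.1  0.1  0.5]
 [-1.3  0.   0.3  0.4]
 [-0.3 -1.1 -0.7  0.1]
 [-0.3 -0.5 -1.1  0.8]
 [-0.9  0.4  0.4 -0. ]]
```

>>> apply_moves([
  [[3.5,-7,0],-0.12,1],
  [[37.6,-71.7,0],-1.279,1],
  [[37.6,-71.7,0],-1.279,1],
  [[37.6,-71.7,0],-1.279,1],
  [[37.6,-71.7,0],-1.279,1],
  [[37.6,-71.7,0],-1.279,1],
  [[37.6,-71.7,0],-1.279,1],
  [[37.6,-71.7,0],-1.279,1],
  [[37.6,-71.7,0],-1.279,1],
  [[37.6,-71.7,0],-1.279,1],
  [[37.6,-71.7,0],-1.279,1],
  [[37.6,-71.7,0],-1.279,1],
  [[37.6,-71.7,0],-1.279,1],
  [[37.6,-71.7,0],-1.279,1],
  [[37.6,-71.7,0],-1.279,1],
  [[37.6,-71.7,0],-1.279,1],
  [[37.6,-71.7,0],-1.279,1],
  [[37.6,-71.7,0],-1.279,1],
  [[37.6,-71.7,0],-1.279,1],
  [[37.6,-71.7,0],-1.279,1],
])

```text
clock: 2.87
tool_pos: [0.5858, -0.0789, 0.2433]
orientation: [180.0, -0.0, -91.4]
force: [-0.1, 0.8, -0.3]
opening: 0.0005
gripper_force: 0.0
```

>>> apply_moves([
  [[0,0,-2.5],0,1],
  [[0,0,-5],0,1],
  [[0,0,-7],0,1],
  [[0,0,-8],0,1],
  [[0,0,-8],0,1],
  [[0,0,-8],0,1],
])

```text
clock: 3.37
tool_pos: [0.5846, -0.075, 0.164]
orientation: [180.0, -0.0, -91.2]
force: [0.6, 0.3, 0.8]
opening: 0.0004
gripper_force: 0.0
```

Run:
```python
from h import *
o=ctrl.get_obs();print(o["tool_pos"],o["force"])
s=ctrl.snapshot("scene");t=ctrl.snapshot("top")
tip=o["tool_pos"]-[0,0,.017];print(proj(s,tip),proj(t,tip))
a=cv2.resize(s["img"][120:250,225:345],(390,422),interpolation=cv2.INTER_CUBIC)
b=cv2.resize(t["img"][125:255,235:355],(390,422),interpolation=cv2.INTER_CUBIC)
cv2.imwrite("pics/c2.png",cv2.hconcat([a,b])[...,::-1])
```

```text
[ 0.5846406  -0.0749757   0.16396948] [0.56956332 0.28266569 0.82039282]
[281.93970522 170.90532603] [288.8169488  178.82562007]
```

View pics/c2.png

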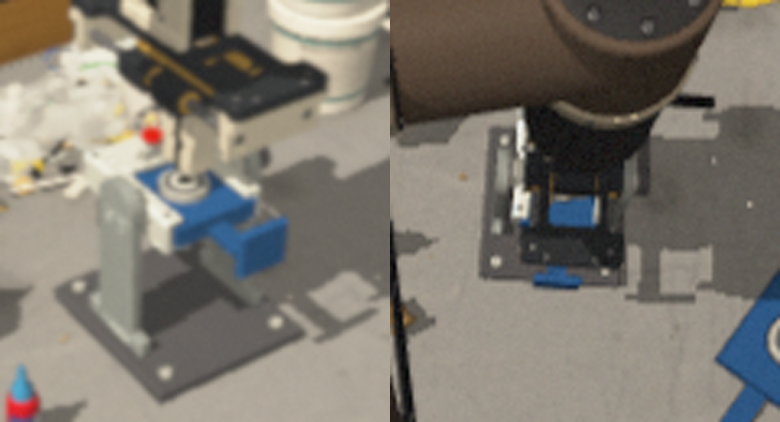

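>>> apply_moves([
  [[0,0,-0.6],0,1],
  [[0,0,-1.1],0,1],
  [[0,0,-1.3],0,1],
  [[0,0,-1.4],0,1],
  [[0,0,-1.4],0,1],
])

```text
clock: 3.88
tool_pos: [0.5843, -0.0748, 0.1499]
orientation: [-180.0, 0.0, -91.2]
force: [-1.1, 1.1, 3.8]
opening: 0.0003
gripper_force: 1.7
```

>>> apply_moves([
  [[0,0,-0.05],0,1],
  [[0,0,-0.1],0,1],
  [[0,0,-0.15],0,1],
  [[0,0,-0.2],0,1],
  [[0,0,-0.2],0,1],
])

```text
clock: 4.3
tool_pos: [0.5844, -0.0748, 0.1483]
orientation: [-180.0, 0.0, -91.2]
force: [-3.5, 1.8, 7.0]
opening: 0.0008
gripper_force: 3.4
```

>>> apply_moves([
  [[0,0,-0.05],0,1],
  [[0,0,-0.1],0,1],
  [[0,0,-0.15],0,1],
  [[0,0,-0.2],0,1],
  [[0,0,-0.2],0,1],
])

```text
clock: 4.72
tool_pos: [0.5843, -0.0748, 0.1463]
orientation: [-180.0, 0.0, -91.2]
force: [-2.7, 2.3, 7.2]
opening: 0.0005
gripper_force: 3.4
```

>>> apply_moves([
  [[0,0,-0.05],0,1],
  [[0,0,-0.1],0,1],
  [[0,0,-0.1],0,1],
  [[0,0,-0.1],0,1],
])

```text
clock: 5.05
tool_pos: [0.5844, -0.0748, 0.1453]
orientation: [-180.0, 0.0, -91.2]
force: [-3.3, 2.4, 6.8]
opening: 0.0
gripper_force: 3.5
```

>>> apply_moves([
  [[0,0,-0.05],0,1],
  [[0,0,-0.1],0,1],
  [[0,0,-0.1],0,1],
  [[0,0,-0.1],0,1],
])

```text
clock: 5.38
tool_pos: [0.5844, -0.0748, 0.1452]
orientation: [-179.9, -0.0, -91.2]
force: [-6.5, 2.6, 12.5]
opening: 0.0007
gripper_force: 6.8
```

>>> apply_moves([
  [[0,0,-0.05],0,1],
  [[0,0,-0.1],0,1],
  [[0,0,-0.1],0,1],
  [[0,0,-0.1],0,1],
])

```text
clock: 5.72
tool_pos: [0.5844, -0.0749, 0.1451]
orientation: [-179.9, -0.0, -91.2]
force: [-8.0, 4.1, 20.4]
opening: 0.0008
gripper_force: 10.1
```

>>> apply_moves([
  [[0,0,1],0,1],
  [[0,0,4],0,1],
  [[0,0,6],0,0.68],
  [[-3,0.1,6],0,0.68],
  [[-6,0.2,6],0,0.68],
  [[-9,0.2,6],0,0.68],
  [[-9,0.2,6],0,0.68],
  [[-9,0.2,6],0,0.68],
  [[-9,0.2,5],0,0.68],
  [[-9,0.2,4],0,0.68],
  [[-9,0.2,4],0,0.68],
])

```text
clock: 6.63
tool_pos: [0.4936, -0.073, 0.1798]
orientation: [179.8, -0.0, -91.3]
force: [-0.3, 0.3, -0.2]
opening: 0.0279
gripper_force: 0.0
```

Run:
```python
from h import *
s=ctrl.snapshot("scene");t=ctrl.snapshot("top")
a=cv2.resize(s["img"][120:250,225:345],(390,422),interpolation=cv2.INTER_CUBIC)
b=cv2.resize(t["img"][125:255,235:355],(390,422),interpolation=cv2.INTER_CUBIC)
cv2.imwrite("pics/c3.png",cv2.hconcat([a,b])[...,::-1])
```

```text
(no output)
```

View pics/c3.png

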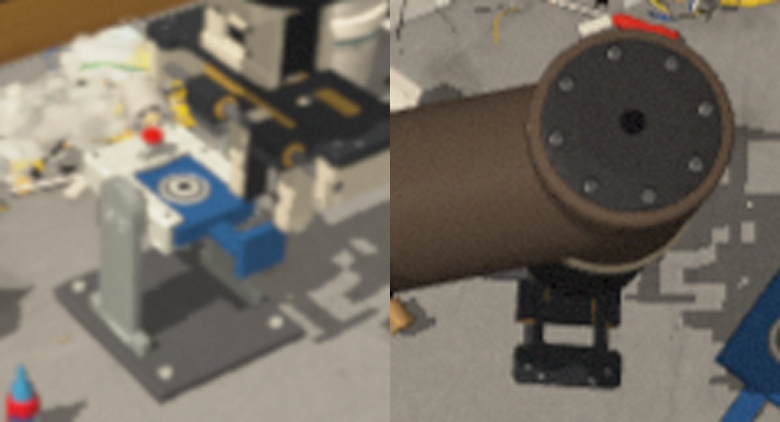

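>>> apply_moves([
  [[0,0,-1],0,0.68],
  [[0,0,-2],0,0.68],
  [[0,0,-3],0,0.68],
  [[0,0,-3.5],0,0.68],
  [[0,0,-3.5],0,0.68],
  [[0,0,-3.5],0,0.68],
])

```text
clock: 7.23
tool_pos: [0.4942, -0.0731, 0.1471]
orientation: [179.9, -0.0, -91.3]
force: [0.8, -0.6, -0.4]
opening: 0.0281
gripper_force: 0.0
```

>>> apply_moves([
  [[-0.2,0,0],0,0.68],
  [[-0.4,0,0],0,0.68],
  [[-0.6,0,0],0,0.68],
  [[-0.7,0,0],0,0.68],
  [[-0.75,0,0],0,0.68],
  [[-0.8,0,0],0,0.68],
  [[-0.8,0,0],0,0.68],
])

```text
clock: 7.82
tool_pos: [0.4864, -0.073, 0.1477]
orientation: [-180.0, 0.0, -91.3]
force: [0.3, 0.4, 0.0]
opening: 0.028
gripper_force: 0.0
```

>>> apply_moves([
  [[-0.05,0,0],0,0.68],
  [[-0.1,0,0],0,0.68],
  [[-0.15,0,0],0,0.68],
  [[-0.2,0,0],0,0.68],
  [[-0.2,0,0],0,0.68],
])

```text
clock: 8.23
tool_pos: [0.4847, -0.0729, 0.1476]
orientation: [-180.0, 0.0, -91.3]
force: [2.2, -0.5, -1.9]
opening: 0.0279
gripper_force: 1.3
```

Contact; 1–2 N so far.

>>> apply_moves([
  [[-0.05,0,0],0,0.68],
  [[-0.1,0,0],0,0.68],
  [[-0.15,0,0],0,0.68],
  [[-0.15,0,0],0,0.68],
])

```text
clock: 8.57
tool_pos: [0.4829, -0.0729, 0.1476]
orientation: [-180.0, 0.0, -91.3]
force: [3.4, 0.5, -1.1]
opening: 0.0279
gripper_force: 1.3
```

>>> apply_moves([
  [[-0.05,0,0],0,0.68],
  [[-0.1,0,0],0,0.68],
  [[-0.15,0,0],0,0.68],
  [[-0.15,0,0],0,0.68],
])

```text
clock: 8.9
tool_pos: [0.4813, -0.073, 0.1476]
orientation: [-180.0, 0.0, -91.3]
force: [2.1, 0.1, -0.8]
opening: 0.0287
gripper_force: 1.3
```

>>> apply_moves([
  [[0.5,0,0],0,0.68],
  [[1,0,0],0,0.68],
  [[1.5,0,0],0,0.68],
  [[1.8,0,0],0,0.68],
  [[2.0,0,0],0,0.68],
  [[2.1,0,0],0,0.68],
  [[2.2,0,0],0,0.68],
  [[2.2,0,0],0,0.68],
])

```text
clock: 9.57
tool_pos: [0.5024, -0.0732, 0.1471]
orientation: [179.9, -0.0, -91.3]
force: [-3.9, 0.1, 0.9]
opening: 0.0282
gripper_force: 1.7
```

>>> apply_moves([
  [[0.05,0,0],0,0.68],
  [[0.1,0,0],0,0.68],
  [[0.15,0,0],0,0.68],
  [[0.2,0,0],0,0.68],
  [[0.2,0,0],0,0.68],
])

```text
clock: 9.98
tool_pos: [0.5054, -0.073, 0.1475]
orientation: [-180.0, 0.0, -91.3]
force: [-2.6, -0.7, -1.4]
opening: 0.0278
gripper_force: 1.2
```

>>> apply_moves([
  [[0.05,0,0],0,0.68],
  [[0.1,0,0],0,0.68],
  [[0.15,0,0],0,0.68],
  [[0.2,0,0],0,0.68],
  [[0.2,0,0],0,0.68],
])

```text
clock: 10.4
tool_pos: [0.508, -0.0729, 0.1478]
orientation: [-179.9, 0.0, -91.3]
force: [-1.3, 0.7, -1.0]
opening: 0.0278
gripper_force: 0.4
```

>>> apply_moves([
  [[0.05,0,0],0,0.68],
  [[0.1,0,0],0,0.68],
  [[0.1,0,0],0,0.68],
])

```text
clock: 10.65
tool_pos: [0.5085, -0.073, 0.1478]
orientation: [-180.0, -0.0, -91.3]
force: [-1.5, 1.1, 0.4]
opening: 0.0278
gripper_force: 1.2
```

>>> apply_moves([
  [[0.05,0,0],0,0.68],
  [[0.1,0,0],0,0.68],
  [[0.1,0,0],0,0.68],
])

```text
clock: 10.9
tool_pos: [0.5093, -0.073, 0.1476]
orientation: [180.0, -0.0, -91.3]
force: [-3.6, -0.5, 2.5]
opening: 0.0281
gripper_force: 1.5
```

>>> apply_moves([
  [[0.05,0,0],0,0.68],
  [[0.1,0,0],0,0.68],
  [[0.1,0,0],0,0.68],
])

```text
clock: 11.15
tool_pos: [0.5095, -0.0731, 0.1474]
orientation: [179.9, -0.0, -91.3]
force: [-6.5, 0.1, 4.4]
opening: 0.0283
gripper_force: 3.0
```

>>> apply_moves([
  [[0.05,0,0],0,0.68],
  [[0.1,0,0],0,0.68],
  [[0.1,0,0],0,0.68],
])

```text
clock: 11.4
tool_pos: [0.5096, -0.0732, 0.1472]
orientation: [179.8, -0.0, -91.3]
force: [-9.5, 1.7, 6.0]
opening: 0.0284
gripper_force: 4.5
```

>>> apply_moves([
  [[-0.6,0,0],0,0.68],
  [[-1.2,0,0],0,0.68],
  [[-1.8,0,0],0,0.68],
  [[-2.1,0,0],0,0.68],
  [[-2.2,0,0],0,0.68],
  [[-2.3,0,0],0,0.68],
  [[-2.35,0,0],0,0.68],
  [[-2.4,0,0],0,0.68],
  [[-2.4,0,0],0,0.68],
])

```text
clock: 12.15
tool_pos: [0.488, -0.0729, 0.1478]
orientation: [-179.9, 0.0, -91.3]
force: [2.1, 0.0, 0.7]
opening: 0.0281
gripper_force: 1.0
```

>>> apply_moves([
  [[-0.05,0,0],0,0.68],
  [[-0.1,0,0],0,0.68],
  [[-0.1,0,0],0,0.68],
])

```text
clock: 12.4
tool_pos: [0.4867, -0.0729, 0.1478]
orientation: [-180.0, 0.0, -91.3]
force: [2.6, 0.5, 0.8]
opening: 0.0283
gripper_force: 1.3
```

>>> apply_moves([
  [[-0.05,0,0],0,0.68],
  [[-0.1,0,0],0,0.68],
  [[-0.1,0,0],0,0.68],
])

```text
clock: 12.65
tool_pos: [0.4864, -0.0728, 0.1478]
orientation: [-179.9, 0.0, -91.2]
force: [6.3, 0.0, -1.3]
opening: 0.0281
gripper_force: 2.9
```

>>> apply_moves([
  [[-0.05,0,0],0,0.68],
  [[-0.05,0,0],0,0.68],
])

```text
clock: 12.82
tool_pos: [0.4864, -0.0727, 0.1479]
orientation: [-179.8, 0.0, -91.2]
force: [7.5, 0.1, -2.9]
opening: 0.0281
gripper_force: 3.7
```

Latch stops it at the expected 3 mm. Increase to about 11 N and hold.

>>> apply_moves([
  [[-0.05,0,0],0,0.68],
  [[-0.1,0,0],0,0.68],
  [[-0.12,0,0],0,0.68],
  [[-0.12,0,0],0,0.68],
  [[-0.12,0,0],0,0.68],
  [[-0.12,0,0],0,0.68],
  [[-0.12,0,0],0,0.68],
  [[-0.12,0,0],0,0.68],
  [[-0.12,0,0],0,0.68],
  [[-0.12,0,0],0,0.68],
])

```text
clock: 13.65
tool_pos: [0.4864, -0.0725, 0.1483]
orientation: [-179.7, 0.0, -91.2]
force: [10.9, 0.1, -1.8]
opening: 0.0282
gripper_force: 5.1
```

>>> apply_moves([
  [[0.5,0,0],0,0.68],
  [[1.0,0,0],0,0.68],
  [[1.0,0,1],0,0.68],
  [[1.0,0,4],0,0.6],
  [[1.0,0,7],0,0.55],
  [[1.0,0,8],0,0.55],
  [[1.0,0,8],0,0.55],
])

```text
clock: 14.23
tool_pos: [0.4948, -0.073, 0.231]
orientation: [-179.7, 0.0, -91.3]
force: [1.0, 0.3, -0.3]
opening: 0.039
gripper_force: 0.0
```

Run:
```python
from h import *
o=ctrl.get_obs();print(o["tool_pos"],o["force"])
s=ctrl.snapshot("scene");t=ctrl.snapshot("top")
print(atz(s,(325,153),0),atz(s,(308,145),0),atz(s,(343,145),0))
H=np.array([.661,-.179,.13]);print(proj(s,H),proj(t,H))
p=t["img"].copy();cv2.imwrite("pics/t2.png",cv2.hconcat([cv2.resize(s["img"][80:260,200:400],(400,360),interpolation=cv2.INTER_CUBIC),cv2.resize(p[80:260,200:400],(400,360),interpolation=cv2.INTER_CUBIC)])[...,::-1])
```

```text
[ 0.49475668 -0.07301777  0.23098988] [ 0.97117891  0.28740054 -0.30481349]
[ 0.75785097 -0.38721717  0.        ] [ 0.82704035 -0.3755503   0.        ] [ 0.76148439 -0.46953424  0.        ]
[295.51553912 150.14057554] [325.63712253 155.93491988]
```

View pics/t2.png

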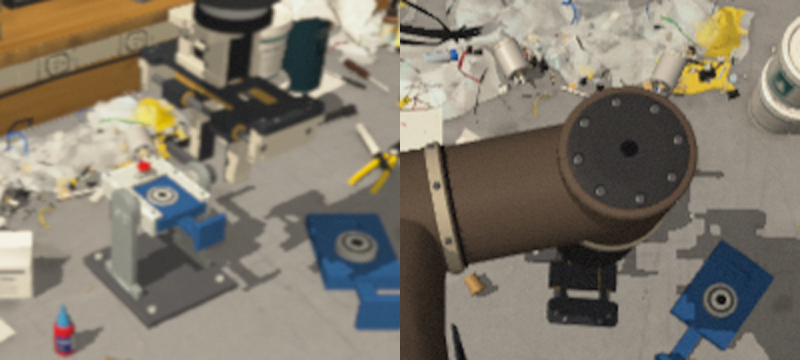

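>>> apply_moves([
  [[3,-2,0],0,0.55],
  [[6,-4,0],0,0.55],
  [[9,-6,0],0,0.55],
  [[12,-8,0],0,0.55],
  [[15,-9.5,0],0,0.55],
  [[16.6,-10.6,0],0,0.55],
  [[16.6,-10.6,0],0,0.55],
  [[16.6,-10.6,-2],0,0.55],
  [[16.6,-10.6,-4],0,0.55],
  [[16.6,-10.6,-6],0,0.55],
  [[16.6,-10.6,-6],0,0.55],
])

```text
clock: 15.25
tool_pos: [0.656, -0.1784, 0.1614]
orientation: [179.4, 0.1, -91.3]
force: [-0.5, -0.3, -1.3]
opening: 0.0396
gripper_force: 0.0
```

>>> apply_moves([
  [[0,0,-1.5],0,0.55],
  [[0,0,-3],0,0.55],
  [[0,0,-4],0,0.55],
  [[0,0,-4.3],0,0.55],
  [[0,0,-4.3],0,0.55],
])

```text
clock: 15.67
tool_pos: [0.659, -0.1789, 0.1239]
orientation: [179.9, -0.0, -91.3]
force: [-0.1, -0.7, -0.8]
opening: 0.0395
gripper_force: 0.0
```

Run:
```python
from h import *
o=ctrl.get_obs();print(o["tool_pos"],o["force"])
s=ctrl.snapshot("scene");t=ctrl.snapshot("top")
cv2.imwrite("pics/t3.png",cv2.hconcat([cv2.resize(s["img"][100:250,220:370],(400,400),interpolation=cv2.INTER_CUBIC),cv2.resize(t["img"][100:250,240:390],(400,400),interpolation=cv2.INTER_CUBIC)])[...,::-1])
```

```text
[ 0.65903437 -0.17888947  0.12385374] [-0.08625927 -0.7025749  -0.76480055]
```

View pics/t3.png

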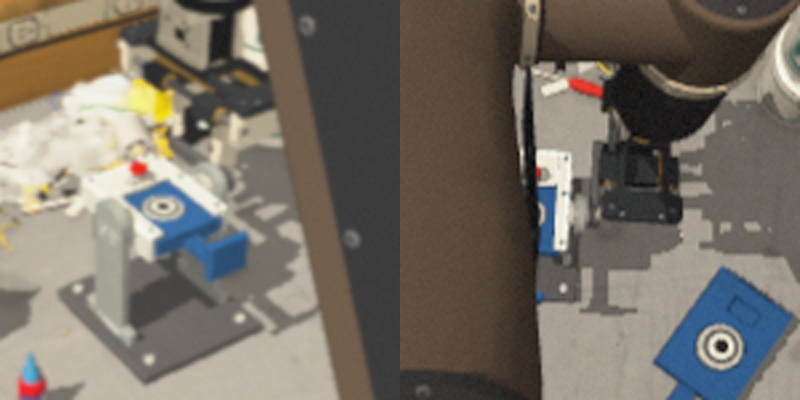

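>>> apply_moves([
  [[0,0,0.3],0,0.55],
  [[0,0,0.3],0,0.8],
  [[0,0,0.3],0,1],
  [[0,0,0.3],0,1],
  [[0,0,0.3],0,1],
  [[0,0,0.3],0,1],
  [[0,0,0.3],0,1],
])

```text
clock: 16.35
tool_pos: [0.6617, -0.179, 0.128]
orientation: [-179.8, -0.0, -91.2]
force: [5.6, -1.1, -2.3]
opening: 0.0107
gripper_force: 30.0
```

>>> apply_moves([
  [[-0.03,0,0.65],0,1],
  [[-0.11,0,1.3],0,1],
  [[-0.26,0,1.94],0,1],
  [[-0.45,0.01,2.57],0,1],
  [[-0.7,0.02,3.17],0,1],
  [[-1.0,0.02,3.75],0,1],
  [[-1.36,0.03,4.3],0,1],
  [[-1.75,0.04,4.82],0,1],
  [[-1.75,0.04,4.82],0,1],
])

```text
clock: 17.1
tool_pos: [0.6453, -0.1786, 0.1779]
orientation: [-179.6, -0.0, -91.2]
force: [5.8, 1.6, 3.4]
opening: 0.011
gripper_force: 30.0
```

>>> apply_moves([
  [[-0.45,0.01,0.48],0,1],
  [[-0.93,0.02,0.93],0,1],
  [[-1.45,0.03,1.32],0,1],
  [[-2.0,0.05,1.68],0,1],
  [[-2.58,0.06,1.98],0,1],
  [[-3.18,0.07,2.23],0,1],
  [[-3.81,0.09,2.42],0,1],
  [[-4.45,0.1,2.57],0,1],
  [[-5.1,0.12,2.65],0,1],
  [[-5.75,0.13,2.68],0,1],
  [[-6.4,0.15,2.65],0,1],
  [[-7.05,0.16,2.57],0,1],
  [[-7.05,0.16,2.57],0,1],
])

```text
clock: 18.18
tool_pos: [0.5758, -0.1767, 0.206]
orientation: [-179.3, -0.0, -91.2]
force: [3.5, 5.4, 16.0]
opening: 0.0108
gripper_force: 30.0
```

>>> apply_moves([
  [[-0.64,0.01,-0.05],0,1],
  [[-1.27,0.03,-0.24],0,1],
  [[-1.87,0.04,-0.49],0,1],
  [[-2.45,0.06,-0.79],0,1],
  [[-3.0,0.07,-1.15],0,1],
  [[-3.52,0.08,-1.54],0,1],
  [[-4.0,0.09,-1.99],0,1],
  [[-4.45,0.1,-2.47],0,1],
  [[-4.84,0.11,-3.0],0,1],
  [[-5.2,0.12,-3.55],0,1],
  [[-5.2,0.12,-3.55],0,1],
])

```text
clock: 19.1
tool_pos: [0.5223, -0.1752, 0.1668]
orientation: [-179.6, 0.0, -91.2]
force: [7.0, 2.0, -3.8]
opening: 0.011
gripper_force: 30.0
```

>>> apply_moves([
  [[-0.25,0,-0.6],0,1],
  [[-0.5,0.01,-1.22],0,1],
  [[-0.68,0.02,-1.86],0,1],
  [[-0.84,0.02,-2.5],0,1],
  [[-0.9,0.02,-3.1],0,1],
  [[-0.95,0.02,-3.5],0,1],
  [[-0.95,0.02,-3.7],0,1],
  [[-0.95,0.02,-3.7],0,1],
])

```text
clock: 19.77
tool_pos: [0.5118, -0.175, 0.1295]
orientation: [-179.8, 0.0, -91.2]
force: [3.4, 3.7, 1.1]
opening: 0.0109
gripper_force: 30.0
```

>>> apply_moves([
  [[0,0,-0.1],0,1],
  [[0,0,-0.2],0,1],
  [[0,0,-0.25],0,1],
  [[0,0,-0.25],0,1],
  [[0,0,-0.25],0,1],
])

```text
clock: 20.18
tool_pos: [0.5118, -0.175, 0.1275]
orientation: [-179.8, 0.0, -91.2]
force: [1.0, 5.0, 4.6]
opening: 0.011
gripper_force: 30.0
```

>>> apply_moves([
  [[0,0,-0.1],0,1],
  [[0,0,-0.2],0,1],
  [[0,0,-0.2],0,1],
  [[0,0,-0.2],0,1],
])

```text
clock: 20.52
tool_pos: [0.5118, -0.175, 0.1254]
orientation: [-179.8, 0.0, -91.2]
force: [2.5, 5.0, 3.7]
opening: 0.0109
gripper_force: 30.0
```

>>> apply_moves([
  [[0,0,-0.1],0,1],
  [[0,0,-0.2],0,1],
  [[0,0,-0.3],0,1],
  [[0,0,-0.3],0,1],
  [[0,0,-0.3],0,1],
])

```text
clock: 20.93
tool_pos: [0.5118, -0.1751, 0.1246]
orientation: [-179.7, -0.0, -91.2]
force: [-5.3, 9.5, 24.2]
opening: 0.0112
gripper_force: 30.0
```

>>> apply_moves([
  [[0,0,0.25],0,1],
  [[0,0,0.25],0,0.8],
  [[0,0,0.25],0,0.55],
  [[0,0,0.25],0,0.55],
  [[0,0,0.25],0,0.55],
  [[0,0,0.25],0,0.55],
  [[0,0,1.5],0,0.55],
  [[0,0,4],0,0.55],
  [[0,0,7],0,0.55],
  [[0,0,10],0,0.55],
  [[-4,0,12],0,0.55],
  [[-6,0,12],0,0.55],
  [[-6,0,12],0,0.55],
])

```text
clock: 22.02
tool_pos: [0.4471, -0.1757, 0.2429]
orientation: [-179.9, 0.0, -91.3]
force: [-1.1, -0.0, -0.8]
opening: 0.0392
gripper_force: 0.0
```

Run:
```python
from h import *
o=ctrl.get_obs();print(o["tool_pos"],o["force"])
s=ctrl.snapshot("scene");t=ctrl.snapshot("top")
cv2.imwrite("pics/t4.png",cv2.hconcat([cv2.resize(s["img"][100:290,200:390],(400,400),interpolation=cv2.INTER_CUBIC),cv2.resize(t["img"][100:250,220:370],(400,400),interpolation=cv2.INTER_CUBIC)])[...,::-1])
```

```text
[ 0.4470629  -0.17567599  0.24292745] [-1.14920403 -0.03743392 -0.84015872]
```

View pics/t4.png

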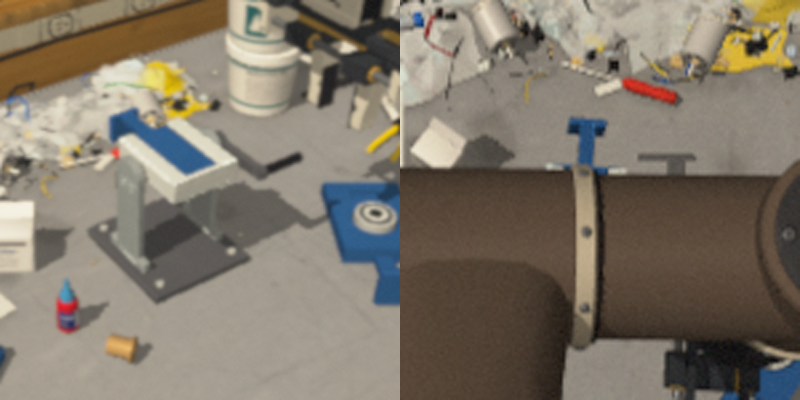

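The cradle is upside down. The crank is at the front, with its handle at about (285,160) in the crop, and the carrier hangs in place. Nothing touches the gripper, and the bystanders have not moved.

```bash
python3 -c "
from plant import ctrl
print(ctrl.close_job())"
```

```text
the job is handed in; nothing more can be done
None
```

The job is handed in, result not reported: the bearing is pressed home, the latch held an 11 N pull after one push-in, and the cradle was turned over to its stop and released with the things nearby untouched.

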